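# Turn the sample carousel to the barcode reader and scan the tall vial

### The job

Push the rim of the sample carousel round with the fingertips, steadily, until the one tall vial stands squarely in front of the barcode reader on the sampler's front edge, and leave it there. Then press the round scan key at the sampler's front corner all the way down and release it. Touch neither the vials nor the black lifting handle in the middle, and leave the things standing round the sampler where they are.

Things in the scene. Friction and masses are not known exactly. Their poses are not given: they have to be found in the camera images.
- sampler: Fixed white autosampler housing, 355 mm deep (x), 320 mm wide (y), flat top 50 mm above the table; a grey drive box 85 mm high stands along its rear edge. Origin on the table under the carousel's axis; its -x axis points to its front (turned up to 0.35 rad from the direction to the robot).
- reader (a point): Top centre of the black barcode reader in the middle of the housing's front edge: 36 mm deep, 74 mm wide, top 78 mm above the table, its back 153 mm in front of the carousel's axis. An arrow on top points at the carousel.
- carousel: Aluminium carousel, 260 mm across; turns both ways without stops about its vertical axis; light friction (about 1 N at the rim) holds it where it is left. Origin on the axis, 50 mm above the table, z up. Upper plate 10 mm thick, its top 102 mm above the table. Eight vial pockets 85 mm from the axis at 0, 45, 90 ... degrees from its x axis; finger notches in the rim between them.
- notch (a point): Centre of one of the eight identical round finger notches in the carousel's rim (at 22.5, 67.5 ... degrees from the carousel's x axis), 136 mm from the axis, at the height of the upper plate's top. Radius 30 mm: 59 mm wide at the mouth, bottom 106 mm from the axis. Nothing lies under a notch down to the housing, 42 mm below the upper plate's underside, so fingertips can enter it from above.
- lift_handle: Black knob on a stem in the middle of the carousel, 36 mm across, 44 mm high, for lifting the tray out; its top is 146 mm above the table. Origin at its foot, on the carousel's axis. Not to be touched.
- tall_vial: The tall vial: amber glass with an aluminium crimp cap, 22.5 mm across, 75.5 mm high, the only vial of this height in the carousel; stands loose in a pocket and rises 35 mm above the carousel's upper plate (top 137 mm above the table). Origin at the centre of its underside, 62 mm above the table. It can stand in any of several pockets. To be moved only by turning the carousel.
- read_spot (a point): The reading position: the point, fixed to the housing on the centre line of the barcode reader, 85 mm in front of the carousel's axis and 62 mm above the table, where the origin of the tall vial must come to lie.
- scan_key_top (a point): Centre of the top of the round grey scan key, a spring push button 26 mm across in a round grey collar (42 mm across, 12 mm high) on the housing's front corner, on the robot's right of the reader, 128 mm from the centre line. Its top, unpressed, is 72 mm above the table; it goes 6 mm straight down, fully down at 4 N.
- scan_key (a joint): Travel of the scan key in m: 0 up, 0.006 fully down; springs back by itself.
- short_vial1: One of four short vials: amber glass with an aluminium crimp cap, 22.5 mm across, 46 mm high, loose in a carousel pocket, rising 6 mm above the upper plate. Origin at the centre of its underside. Not to be touched.
- short_vial2: One of four short vials: amber glass with an aluminium crimp cap, 22.5 mm across, 46 mm high, loose in a carousel pocket, rising 6 mm above the upper plate. Origin at the centre of its underside. Not to be touched.
- short_vial3: One of four short vials: amber glass with an aluminium crimp cap, 22.5 mm across, 46 mm high, loose in a carousel pocket, rising 6 mm above the upper plate. Origin at the centre of its underside. Not to be touched.
- short_vial4: One of four short vials: amber glass with an aluminium crimp cap, 22.5 mm across, 46 mm high, loose in a carousel pocket, rising 6 mm above the upper plate. Origin at the centre of its underside. Not to be touched.
- crimper: Bystander: hand crimper lying on the table to the robot's left of the sampler, about 220 x 75 mm, 30 mm high. Origin near its middle, underneath.
- solvent_bottle: Bystander: amber bottle with black cap, 56 mm across, 105 mm high, on the robot's left of the sampler. Origin under its centre.
- cap_dish: Bystander: steel dish with crimp caps, 84 mm across, 30 mm high, to the robot's right of the sampler. Origin under its centre.
- spare_vial: Bystander: amber vial, 22.5 mm across, 75.5 mm high, standing on the table (not in the carousel) to the robot's right of the sampler. Origin under its centre.
There are look-alikes about, which are no part of the job. Leave any red or yellow look-alike of the tall_vial alone.

How it is judged:
By the outcome, as a careful person would: the job done as asked, in the order asked, and still so for the second after the job is handed in, with the robot touching nothing.
It also fails if it takes over 51 s, if anything falls off the work surface, if the arm or the gripper's body presses on something with over 40 N, if the wrist force passes 120 N, or if a joint passes its speed limit or range.

### The arm

A 6-joint arm with a two-finger parallel gripper is mounted at the origin on the work surface. World frame = base frame: x ahead of the robot, y to its left, z up, the work surface at z = 0. Lengths are in m, angles in rad, forces in N, time in s.
With the tool pointing down it reaches from about 0.225 to 0.875 m from the base axis. Payload 3.4 kg.
Tool frame: the origin (TCP) lies between the finger pads; the fingertips stand 19 mm ahead of it and the grasp point (between the pads) is the TCP; z points along the fingers, y is the line along which they close (so a half turn about z gives the same grasp; the last joint's range is limited). The gripper opens to 85 mm and grips with 20 to 120 N. Pads are 22 mm wide; open, the fingers measure 114 mm over their backs; the gripper's body (76 mm by 85 mm) begins 54 mm behind the grasp point. The pads swing forward as they close: fully open they stand 13 mm farther back than shut.
Start: joints at [-1.295, 0.276, 1.505, -0, 1.361, -0.121], TCP at [0.222, -0.53, 0.25] pointing down, gripper open.
Joint ranges: [-2.89, 2.89], [-0.75, 2.08], [0.22, 2.7], [-1.18, 4.32], [0.11, 2.71], [-2.7, 2.7]. Speed limits (rad/s): [2.57, 2.57, 3.14, 3.14, 3.14, 3.14].

### API

Orientations are given as a unit quaternion [w, x, y, z].
In Python, from rig import get_state, imaging, ticket gives the robot as it stands. The module is installed in compiled form; this text tells all that it offers.
- The arm moves only by the shell command python3 -m inch 'ROWS' [FORCE]. ROWS is JSON, a list of rows, each an object with "claw": the opening, from -1 (shut) to 1 (fully open); "travel": the shift along the world's x, y, z in units of 200 mm (1.0 is 200 mm), a list of three; "turn": the turn about the world's z in units of 180 degrees (1.0 is 180 degrees). A call has 1 to 5 rows; each row is the pose to reach, as a shift and turn from the pose commanded when the call began, turning the shorter way round; what a row does not reach only later rows make up. A row lasts 1/10 s, in which the tool goes at most 50 mm and 8.59 degrees, less where a joint would pass 70% of its speed; a pose out of reach is approached as far as the arm can. A call with a number of a shift or a turn outside -1 to 1 is refused whole. A call with a gripper value outside its range is refused whole. The fingers move at their own pace and stop on an object; FORCE is the grip in N (left out, the last holds). Time passes only in rows, so rows that repeat a pose let the fingers close. It gives the time, the measured TCP pose, the force, the opening and the grip force at its end, in the units of the state.
- get_state(): the state, without advancing time (a new reading comes with each control period).
- imaging.get_image(name): name is "side" or "top"; returns the picture (384x512x3 uint8, red, green, blue); there is no depth.
- imaging.camera_params(name): a dict with "camera_matrix" (3x3 intrinsics, pixels), "cam_to_world" (4x4, takes a point from camera to world coordinates). Camera axes: x right, y down, z forward; pixel columns grow to the right and rows downward; lengths in m; the calibration is good to about 2 mm. A picture is of the moment at which its call begins. camera_params takes no time and is no camera call.
- ticket.sign_off(): hands the job in; it is judged then, once.
The state is a dict: "clock": time; "qpos": joint angles; "qd": joint speeds; "effort": joint torques, N m; "position": TCP position; "ee_rot": TCP orientation; "contact_force": force on the tool from outside, world axes, zero at the start; "moment": the same for the moment, N m; "width": finger opening in m; "gripper_force": force on a finger pad.
Only numpy, scipy, OpenCV 4.12 (cv2) and the standard library are available. Lean on these libraries where they do the work, as an engineer would, in place of code of your own. Each camera call takes 0.05 s, during which the arm holds its last target. There are 200 camera calls.

## Working session

There is one attempt and no reset: what is moved stays moved. The work goes in short steps, Python scripts to look and compute and a shell command to move; the robot and the scene stay as the last step left them, time stands still between calls to the robot, and variables do not carry over. Pictures are saved under pics/ and viewed, at most 10 in all, crops included, and the job is handed in when it is done.

```bash
mkdir -p pics
python3 - <<'E'
from rig import get_state, imaging
import cv2,numpy as np
for n in ("top","side"):
    im=imaging.get_image(n); cv2.imwrite(f"pics/{n}0.png",im[:,:,::-1])
    p=imaging.camera_params(n); print(n,np.round(p["camera_matrix"],1).tolist(),np.round(p["cam_to_world"],4).tolist())
s=get_state(); print(s)
E
```

```text
top [[365.2, 0.0, 255.3], [0.0, 365.2, 193.9], [0.0, 0.0, 1.0]] [[-0.019, -0.9934, 0.1133, 0.4935], [-0.9998, 0.0195, 0.0039, 0.0429], [-0.0061, -0.1132, -0.9936, 0.9793], [0.0, 0.0, 0.0, 1.0]]
side [[414.3, 0.0, 262.4], [0.0, 414.3, 197.7], [0.0, 0.0, 1.0]] [[0.9057, -0.2144, 0.3657, 0.2714], [-0.4237, -0.4832, 0.7662, -0.5912], [0.0125, -0.8489, -0.5284, 0.53], [0.0, 0.0, 0.0, 1.0]]
{'clock': 0.1, 'qpos': array([-1.29502037e+00,  2.76523009e-01,  1.50600129e+00,  2.18139462e-06,
        1.36070757e+00, -1.20969455e-01]), 'qd': array([ 0.00133976, -0.00169421, -0.00224189,  0.00113339,  0.00080911,
        0.00075295]), 'effort': array([ 6.62384973e-04, -4.17700517e+01, -2.46404743e+01, -3.13751470e-04,
        5.80922293e-03, -2.06647819e-06]), 'position': array([ 0.22208189, -0.52990442,  0.24953327]), 'ee_rot': array([-8.17233582e-04,  9.80388289e-01,  1.97073920e-01, -6.23134352e-05]), 'contact_force': array([ 1.09542835, -0.48739719,  0.00507753]), 'moment': array([ 0.04112647,  0.02105974, -0.02214321]), 'gripper_force': 0.0, 'width': 0.08544122541389668}
```

View pics/top0.png

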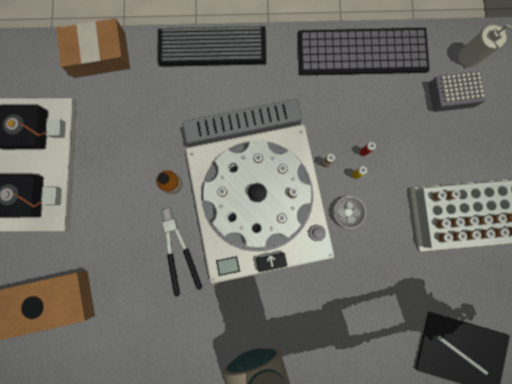

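View pics/side0.png

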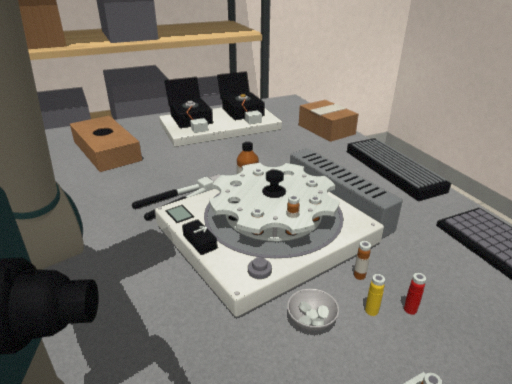

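The top view shows the carousel centred near (257,192), the reader at (270,261) and the scan key at (317,232). Tall-vial candidates are:
- the amber one in the carousel at top (293,193), side (293,205)
- the spare vial at top (328,160)
- the red one at top (368,149)
- the yellow one at top (359,172)
- the short vials at (258,157), (283,169), (282,218) and (222,191)

The description fits the one standing in the carousel at (293,193). I'll check it in a close crop.

Run:
```python
import cv2,numpy as np
a=cv2.imread("pics/top0.png")[95:285,180:340]; b=cv2.imread("pics/side0.png")[160:310,150:390]
a=cv2.resize(a,None,fx=3,fy=3,interpolation=cv2.INTER_CUBIC);cv2.imwrite("pics/top0c.png",a)
b=cv2.resize(b,None,fx=3.3,fy=3.3,interpolation=cv2.INTER_CUBIC);cv2.imwrite("pics/side0c.png",b)
```

```text
(no output)
```

View pics/top0c.png

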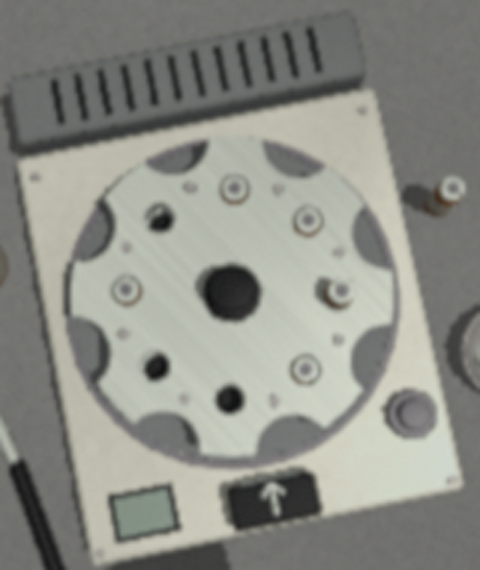

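View pics/side0c.png

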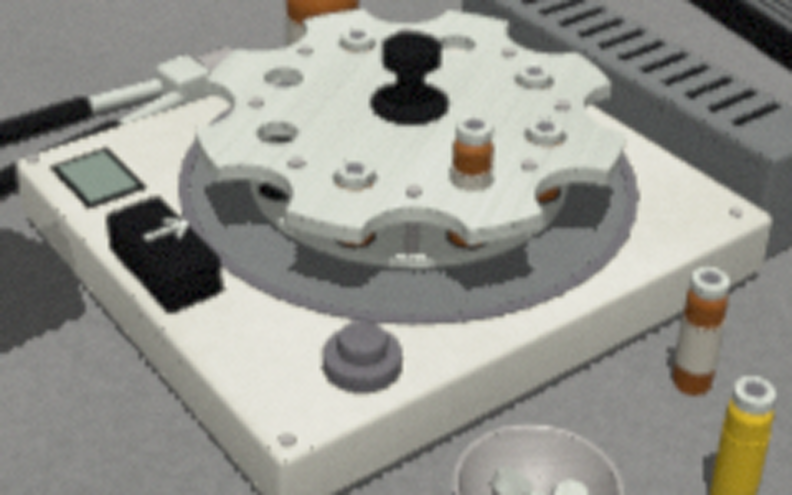

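The crops confirm it: the tall vial, amber with a crimp cap, is at top crop (341,291). Its cap in the side crop is at (474,127), clearly rising above the plate. The key top is at crop (413,412) and the reader arrow near (273,499).

```bash
cat > h.py <<'E'
import numpy as np
from rig import imaging
def ray(n,uv):
    p=imaging.camera_params(n);T=np.array(p["cam_to_world"]);K=np.array(p["camera_matrix"])
    d=T[:3,:3]@np.linalg.solve(K,[uv[0],uv[1],1.]);return T[:3,3],d/np.linalg.norm(d)
def plane(n,uv,z):
    o,d=ray(n,uv);return (o+d*(z-o[2])/d[2])[:3]
def tri(a,b):
    o,d=ray("top",a);p,e=ray("side",b)
    s=np.linalg.lstsq(np.c_[d,-e],p-o,rcond=None)[0]
    A,B=o+s[0]*d,p+s[1]*e;return (A+B)/2,np.linalg.norm(A-B)
E
python3 - <<'E'
from h import *
np.set_printoptions(precision=4,suppress=True)
t=lambda u,v:(180+u/3-.33,95+v/3-.33); s=lambda u,v:(150+u/3.3-.35,160+v/3.3-.35)
print("vial",tri(t(341,291),s(474,127)));print("key",tri(t(413,412),s(362,340)));print("handle",tri(t(231,293),s(411,40)))
print("reader",tri(t(273,499),s(164,238)))
print("short", tri(t(305,369),s(355,170)))
c=plane("top",t(232,293.3),.106);print("axis",c)
cs=plane("side",s(410,105),.102);print("foot side",cs)
scr=[plane("top",t(*q),.05) for q in((36,177),(361,111),(451,480),(98,553))];print(np.array(scr))
for i,j in((3,0),(2,1),(1,0),(2,3)):
    d=scr[j]-scr[i];print(np.degrees(np.arctan2(d[1],d[0])),np.linalg.norm(d))
for q,z in(((341,291),.137),((235,188),.108),((308,220),.108),((126,290),.108),((305,369),.108),((159,218),.102),((156,367),.102),((229,398),.102),((273,499),.078),((413,412),.072)):
    d=plane("top",t(*q),z)-c;print(q,np.degrees(np.arctan2(d[1],d[0])),np.hypot(*d[:2]))
E
```

```text
vial (array([ 0.594 , -0.0427,  0.1354]), np.float64(0.0016393888106532603))
key (array([ 0.4993, -0.1057,  0.0668]), np.float64(0.00016331548748686522))
handle (array([0.5947, 0.0417, 0.1473]), np.float64(0.006050658894662408))
reader (array([0.4313, 0.0119, 0.0726]), np.float64(0.0007206916581191811))
short (array([ 0.5354, -0.015 ,  0.1062]), np.float64(0.0014707342976342146))
axis [0.5966 0.0422 0.106 ]
foot side [0.5987 0.0416 0.102 ]
[[ 0.7078  0.2097  0.05  ]
 [ 0.7606 -0.0732  0.05  ]
 [ 0.4423 -0.138   0.05  ]
 [ 0.3878  0.1579  0.05  ]]
9.20873550974167 0.3242345725803158
11.512049381400487 0.32487171527087766
100.56575104385719 0.2878150269529264
100.4355336340172 0.3008597281644512
(341, 291) -92.39592219575067 0.0844095231082606
(235, 188) -2.7444976977865405 0.08564102959750156
(308, 220) -47.07593981663613 0.08527781047208206
(126, 290) 87.2353672303486 0.08499051796492849
(305, 369) -137.4709296602154 0.08399895673074426
(159, 218) 42.57501472229979 0.08591882979889653
(156, 367) 132.9638165434841 0.08469433299199798
(229, 398) 177.23950247019613 0.08364847263462813
(273, 499) -169.71553119826112 0.16794984932062812
(413, 412) -123.48385454344364 0.17626935311989725
```

The axis is at about (0.597, 0.042). The housing yaw is about 10.4°, so the read direction is -169.6°. The vial is at -92.6°, so the carousel must turn about -77°. The heights check out: vial top 0.135 against 0.137 given, key 0.067 against 0.072. I'll enter the notch at -70.1° (TCP about (0.642, -0.082)) with the fingers tangential (turn of +87°).

```bash
R='{"claw":-0.72,"travel":[0.75,0.80,0],"turn":0.23}'
python3 -m inch '[{"claw":-0.72,"travel":[0.75,0.80,0],"turn":0.23},{"claw":-0.72,"travel":[0.75,0.80,0],"turn":0.23},{"claw":-0.72,"travel":[0.75,0.80,0],"turn":0.23},{"claw":-0.72,"travel":[0.75,0.80,0],"turn":0.23},{"claw":-0.72,"travel":[0.75,0.80,0],"turn":0.23}]' 20
python3 -m inch '[{"claw":-0.72,"travel":[0.75,0.80,0],"turn":0.23},{"claw":-0.72,"travel":[0.75,0.80,0],"turn":0.23},{"claw":-0.72,"travel":[0.75,0.80,0],"turn":0.23},{"claw":-0.72,"travel":[0.75,0.80,0],"turn":0.23},{"claw":-0.72,"travel":[0.75,0.80,0],"turn":0.23}]'
```

```text
clock: 0.6
position: [0.3742, -0.3666, 0.25]
ee_rot: [-0.001, 0.845, 0.535, 0.001]
contact_force: [-0.0, 0.2, -0.0]
width: 0.0129
gripper_force: 0.0
clock: 1.1
position: [0.5246, -0.2067, 0.2499]
ee_rot: [-0.0, 0.601, 0.799, 0.001]
contact_force: [-1.1, -1.1, -1.1]
width: 0.0121
gripper_force: 0.0
```

```bash
python3 -m inch '[{"claw":-0.72,"travel":[0.59,0.63,0],"turn":0.02},{"claw":-0.72,"travel":[0.59,0.63,0],"turn":0.02},{"claw":-0.72,"travel":[0.59,0.63,0],"turn":0.02},{"claw":-0.72,"travel":[0.59,0.63,0],"turn":0.02},{"claw":-0.72,"travel":[0.59,0.63,0],"turn":0.02}]'
python3 - <<'E'
from rig import imaging,get_state
import cv2,numpy as np
a=imaging.get_image("top")[95:285,180:340,::-1]; b=imaging.get_image("side")[130:310,150:390,::-1]
a=cv2.resize(a,(400,475),interpolation=cv2.INTER_CUBIC);b=cv2.resize(b,(400,300),interpolation=cv2.INTER_CUBIC)
o=np.zeros((475,800,3),np.uint8);o[:,:400]=a;o[:300,400:]=b;cv2.imwrite("pics/above.png",o)
print(get_state()["position"],get_state()["ee_rot"])
E
```

```text
clock: 1.6
position: [0.642, -0.0814, 0.2491]
ee_rot: [-0.001, 0.578, 0.816, 0.0]
contact_force: [-1.3, -0.6, 0.7]
width: 0.0117
gripper_force: 0.0
[ 0.63972916 -0.08422399  0.24949476] [-7.21629739e-04  5.79279870e-01  8.15128037e-01 -7.71786766e-04]
```

View pics/above.png

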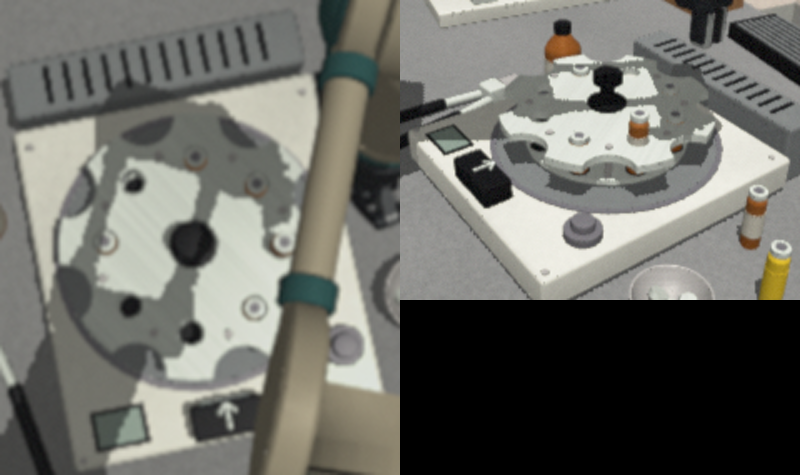

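The combined view shows the fingers held above the notch to the right of and behind the tall vial (side crop near (705,30), still high), with the tall vial at side crop (638,128). I'll descend until the tips are at about z = 0.087.

```bash
python3 -m inch '[{"claw":-0.72,"travel":[0,0,-0.2],"turn":0.01},{"claw":-0.72,"travel":[0,0,-0.35],"turn":0.01},{"claw":-0.72,"travel":[0,0,-0.5],"turn":0.01},{"claw":-0.72,"travel":[0,0,-0.62],"turn":0.01},{"claw":-0.72,"travel":[0,0,-0.72],"turn":0.01}]'
python3 - <<'E'
from rig import imaging,get_state
import cv2,numpy as np
b=imaging.get_image("side")[130:310,150:390,::-1]
cv2.imwrite("pics/in.png",cv2.resize(b,None,fx=3,fy=3,interpolation=cv2.INTER_CUBIC))
for k in range(1):
  s=get_state();print(s["position"],s["ee_rot"],s["contact_force"])
c=np.array([.597,.042]);p0=np.array([.641,-.084])
d=p0-c
for k in (10,20,30,40,50,60,70,77,80):
  a=-np.radians(k);R=np.array([[np.cos(a),-np.sin(a)],[np.sin(a),np.cos(a)]]);print(k,np.round((R@d-d)/.2,3),round(-k/180,4))
E
```

```text
clock: 2.2
position: [0.6382, -0.086, 0.1049]
ee_rot: [-0.001, 0.568, 0.823, -0.001]
contact_force: [-0.6, 0.0, -0.2]
width: 0.0123
gripper_force: 0.0
[ 0.63632609 -0.08554079  0.10167813] [-0.00365467  0.56774235  0.82319636 -0.00174166] [-1.54040248  0.75357685 -1.65095918]
10 [-0.113 -0.029] -0.0556
20 [-0.229 -0.037] -0.1111
30 [-0.344 -0.026] -0.1667
40 [-0.456  0.006] -0.2222
50 [-0.561  0.057] -0.2778
60 [-0.656  0.124] -0.3333
70 [-0.737  0.208] -0.3889
77 [-0.784  0.274] -0.4278
80 [-0.802  0.304] -0.4444
```

View pics/in.png

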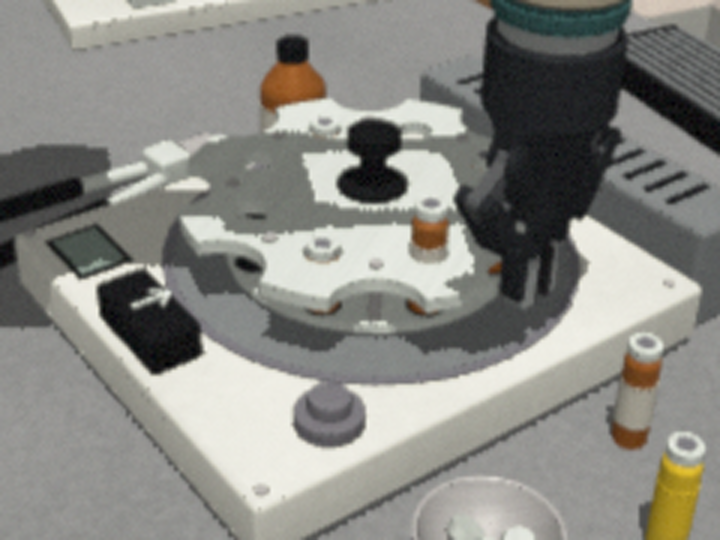

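The side crop shows both fingertips down in the notch at (525,275), clear of the tall vial (430,225) and of the plate. Next I'll work out the arc rows.

Run:
```python
import numpy as np
c=np.array([.597,.042]);d0=np.array([.641,-.084])-c
R=lambda k:np.array([[np.cos(k),-np.sin(k)],[np.sin(k),np.cos(k)]])
for s in range(0,76,15):
  for k in (3,6,9,12,15):
    print(s,k,np.round((R(-np.radians(s+k))@d0-R(-np.radians(s))@d0)/.2,3))
```

```text
0 3 [-0.033 -0.011]
0 6 [-0.067 -0.02 ]
0 9 [-0.101 -0.027]
0 12 [-0.136 -0.032]
0 15 [-0.171 -0.035]
15 3 [-0.035 -0.002]
15 6 [-0.07  -0.002]
15 9 [-0.105  0.   ]
15 12 [-0.139  0.004]
15 15 [-0.174  0.01 ]
30 3 [-0.034  0.007]
30 6 [-0.068  0.017]
30 9 [-0.101  0.028]
30 12 [-0.134  0.04 ]
30 15 [-0.165  0.055]
45 3 [-0.031  0.016]
45 6 [-0.061  0.034]
45 9 [-0.09   0.053]
45 12 [-0.119  0.073]
45 15 [-0.146  0.096]
60 3 [-0.026  0.023]
60 6 [-0.05   0.048]
60 9 [-0.074  0.074]
60 12 [-0.096  0.102]
60 15 [-0.116  0.13 ]
75 3 [-0.019  0.029]
75 6 [-0.036  0.06 ]
75 9 [-0.052  0.091]
75 12 [-0.066  0.123]
75 15 [-0.078  0.156]
```

```bash
python3 -m inch '[{"claw":-0.72,"travel":[-0.033,-0.011,0],"turn":-0.0167},{"claw":-0.72,"travel":[-0.067,-0.02,0],"turn":-0.0333},{"claw":-0.72,"travel":[-0.101,-0.027,0],"turn":-0.05},{"claw":-0.72,"travel":[-0.136,-0.032,0],"turn":-0.0667},{"claw":-0.72,"travel":[-0.171,-0.035,0],"turn":-0.0833}]'
python3 -m inch '[{"claw":-0.72,"travel":[-0.035,-0.002,0],"turn":-0.0167},{"claw":-0.72,"travel":[-0.07,-0.002,0],"turn":-0.0333},{"claw":-0.72,"travel":[-0.105,0,0],"turn":-0.05},{"claw":-0.72,"travel":[-0.139,0.004,0],"turn":-0.0667},{"claw":-0.72,"travel":[-0.174,0.01,0],"turn":-0.0833}]'
python3 - <<'E'
from rig import imaging,get_state
import cv2,numpy as np
t=imaging.get_image("top");b=imaging.get_image("side")
a=cv2.resize(t[95:285,180:340,::-1],(400,475),interpolation=cv2.INTER_CUBIC);b=cv2.resize(b[130:310,150:390,::-1],(400,300),interpolation=cv2.INTER_CUBIC)
o=np.zeros((475,800,3),np.uint8);o[:,:400]=a;o[:300,400:]=b;cv2.imwrite("pics/mid.png",o)
E
```

```text
clock: 2.75
position: [0.6055, -0.093, 0.1073]
ee_rot: [0.001, 0.671, 0.741, 0.0]
contact_force: [1.0, -0.2, -0.1]
width: 0.0122
gripper_force: 0.5
clock: 3.25
position: [0.5708, -0.0909, 0.1074]
ee_rot: [0.001, 0.762, 0.648, 0.0]
contact_force: [1.4, 0.1, -0.1]
width: 0.0122
gripper_force: 0.4
```

View pics/mid.png

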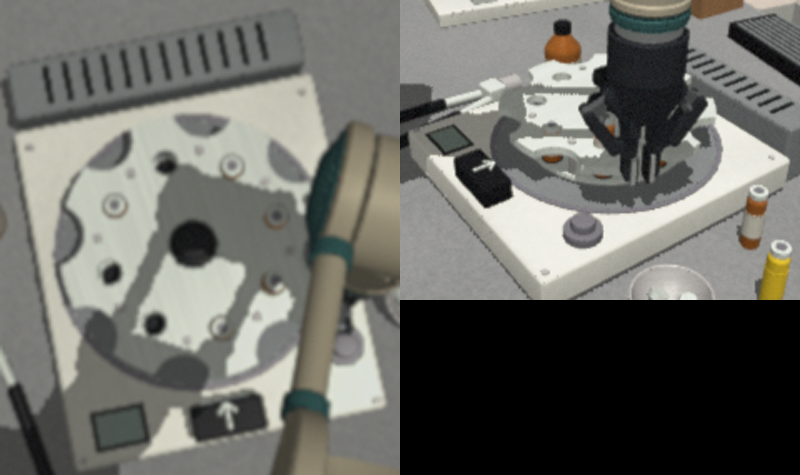

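The carousel is turning with the fingers: the tall vial is now at top crop (274,281) and the force is about 1.4 N. I'll continue.

```bash
python3 -m inch '[{"claw":-0.72,"travel":[-0.034,0.007,0],"turn":-0.0167},{"claw":-0.72,"travel":[-0.068,0.017,0],"turn":-0.0333},{"claw":-0.72,"travel":[-0.101,0.028,0],"turn":-0.05},{"claw":-0.72,"travel":[-0.134,0.04,0],"turn":-0.0667},{"claw":-0.72,"travel":[-0.165,0.055,0],"turn":-0.0833}]'
python3 -m inch '[{"claw":-0.72,"travel":[-0.031,0.016,0],"turn":-0.0167},{"claw":-0.72,"travel":[-0.061,0.034,0],"turn":-0.0333},{"claw":-0.72,"travel":[-0.09,0.053,0],"turn":-0.05},{"claw":-0.72,"travel":[-0.119,0.073,0],"turn":-0.0667},{"claw":-0.72,"travel":[-0.146,0.096,0],"turn":-0.0833}]'
python3 -m inch '[{"claw":-0.72,"travel":[-0.026,0.023,0],"turn":-0.0167},{"claw":-0.72,"travel":[-0.05,0.048,0],"turn":-0.0333},{"claw":-0.72,"travel":[-0.066,0.065,0],"turn":-0.0444},{"claw":-0.72,"travel":[-0.078,0.08,0],"turn":-0.0528},{"claw":-0.72,"travel":[-0.08,0.083,0],"turn":-0.0556}]'
python3 - <<'E'
from rig import imaging,get_state
import cv2,numpy as np
t=imaging.get_image("top")
cv2.imwrite("pics/topm.png",cv2.resize(t[95:285,180:340,::-1],None,fx=3,fy=3,interpolation=cv2.INTER_CUBIC))
E
```

```text
clock: 3.85
position: [0.5385, -0.0797, 0.1072]
ee_rot: [0.001, 0.839, 0.544, 0.0]
contact_force: [-0.2, -1.3, 1.2]
width: 0.0118
gripper_force: 0.6
clock: 4.35
position: [0.509, -0.0604, 0.1071]
ee_rot: [0.001, 0.903, 0.429, 0.0]
contact_force: [0.6, -0.5, 0.5]
width: 0.0121
gripper_force: 0.7
clock: 4.85
position: [0.4927, -0.0433, 0.1069]
ee_rot: [0.0, 0.937, 0.35, -0.0]
contact_force: [-1.1, -1.2, 0.5]
width: 0.012
gripper_force: 0.7
```

View pics/topm.png

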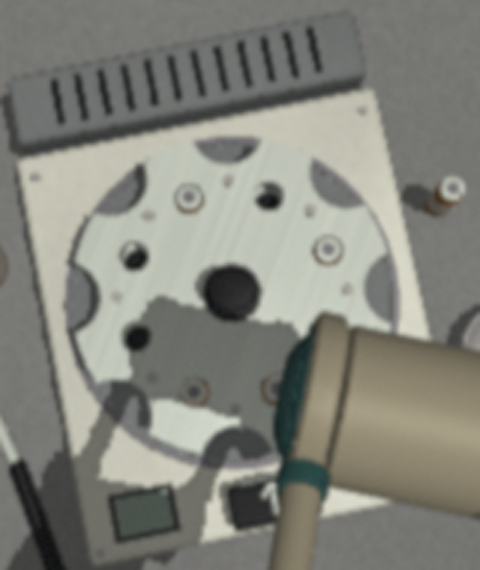

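The top crop shows the tall vial at (273,388), nearly at the reader. The short vials are at (189,197), (328,249) and (194,390), and the empty pockets at (269,196), (134,256) and (137,337).

Run:
```python
from h import *
t=lambda u,v:(180+u/3-.33,95+v/3-.33)
c=np.array([.597,.0422,0])
for q,z in(((273,388),.137),((189,197),.108),((328,249),.108),((194,390),.108),((269,196),.1),((134,256),.1),((137,337),.1)):
    d=plane("top",t(*q),z)-c;a=np.degrees(np.arctan2(d[1],d[0]));print(q,a,a%45,np.hypot(*d[:2]))
```

```text
(273, 388) -158.91514963541758 21.084850364582422 0.08336437111797008
(189, 197) 22.954960583413907 22.954960583413907 0.08519251202347014
(328, 249) -66.62844570602002 23.371554293979983 0.08485919097632412
(194, 390) 157.75638779519616 22.75638779519616 0.08349025823856118
(269, 196) -21.761687656007062 23.238312343992938 0.08573575888688179
(134, 256) 67.7278987977489 22.727898797748907 0.0852632268723054
(137, 337) 113.56883587987204 23.56883587987204 0.08412165286973007
```

Run:
```python
import numpy as np
c=np.array([.597,.042]);d0=np.array([.641,-.084])-c
R=lambda k:np.array([[np.cos(k),-np.sin(k)],[np.sin(k),np.cos(k)]])
for k in (3,6,8.5,10.5,11.8,12.4):
    print(k,np.round((R(-np.radians(70+k))@d0-R(-np.radians(70))@d0)/.2,3),-k/180)
```

```text
3 [-0.021  0.028] -0.016666666666666666
6 [-0.041  0.056] -0.03333333333333333
8.5 [-0.057  0.081] -0.04722222222222222
10.5 [-0.068  0.101] -0.058333333333333334
11.8 [-0.075  0.115] -0.06555555555555556
12.4 [-0.079  0.121] -0.06888888888888889
```

```bash
cat > ang.py <<'E'
import cv2,sys
from h import *
def blobs(im):  # dark empty pockets in pocket annulus -> phase mod 45
    g=cv2.cvtColor(im,cv2.COLOR_BGR2GRAY);m=(g<65).astype(np.uint8)
    n,l,st,ce=cv2.connectedComponentsWithStats(m);r=[]
    for i in range(1,n):
        if 8<st[i,4]<120:
            w=g*1.; ys,xs=np.where(l==i); wt=80.-g[ys,xs]
            p=plane("top",((xs*wt).sum()/wt.sum(),(ys*wt).sum()/wt.sum()),.1)-[.597,.0422,0]; R=np.hypot(*p[:2])
            if .07<R<.1: a=np.degrees(np.arctan2(p[1],p[0])); r.append((round(a,2),round(a%45,2),round(R,4),int(st[i,4])))
    return r
if __name__=="__main__":
    for f in sys.argv[1:]:print(f,blobs(cv2.imread(f)))
    im=imaging.get_image("top")[:,:,::-1].copy();print("now",blobs(im));cv2.imwrite("pics/now%d.png"%len(__import__("os").listdir("pics")),im)
E
python3 -m inch '[{"claw":-0.72,"travel":[-0.021,0.028,0],"turn":-0.0167},{"claw":-0.72,"travel":[-0.041,0.056,0],"turn":-0.0333},{"claw":-0.72,"travel":[-0.057,0.081,0],"turn":-0.0472},{"claw":-0.72,"travel":[-0.068,0.101,0],"turn":-0.0583},{"claw":-0.72,"travel":[-0.075,0.115,0],"turn":-0.0656}]'
python3 ang.py pics/top0.png
```

```text
clock: 5.4
position: [0.4774, -0.02, 0.1066]
ee_rot: [0.0, 0.968, 0.251, -0.001]
contact_force: [-2.1, -1.8, 2.2]
width: 0.0123
gripper_force: 1.6
pics/top0.png [(np.float64(42.94), np.float64(42.94), np.float64(0.0821), 24), (np.float64(133.66), np.float64(43.66), np.float64(0.0848), 39), (np.float64(177.79), np.float64(42.79), np.float64(0.0854), 48)]
now [(np.float64(-34.62), np.float64(10.38), np.float64(0.083), 25), (np.float64(57.12), np.float64(12.12), np.float64(0.0823), 27), (np.float64(103.06), np.float64(13.06), np.float64(0.0846), 40)]
```

```bash
python3 -m inch '[{"claw":-0.72,"travel":[0.01,-0.014,0],"turn":0.008},{"claw":-0.72,"travel":[0.02,-0.03,0],"turn":0.0167},{"claw":-0.72,"travel":[0.02,-0.03,0.2],"turn":0.0167},{"claw":-0.72,"travel":[0.02,-0.03,0.45],"turn":0.0167},{"claw":-0.72,"travel":[0.02,-0.03,0.65],"turn":0.0167}]'
python3 -m inch '[{"claw":-1,"travel":[-0.2,-0.2,0],"turn":0},{"claw":-1,"travel":[-0.35,-0.4,0],"turn":0},{"claw":-1,"travel":[-0.5,-0.6,0],"turn":0},{"claw":-1,"travel":[-0.6,-0.8,0],"turn":0},{"claw":-1,"travel":[-0.6,-1,0],"turn":0}]'
python3 ang.py pics/top0.png; ls pics
python3 - <<'E'
import cv2,glob
f=sorted(glob.glob('pics/now*'))[-1];im=cv2.imread(f)[95:285,180:340]
cv2.imwrite("pics/chk.png",cv2.resize(im,None,fx=3,fy=3,interpolation=cv2.INTER_CUBIC));print(f)
E
```

```text
clock: 5.95
position: [0.4829, -0.0257, 0.2387]
ee_rot: [0.0, 0.961, 0.277, 0.001]
contact_force: [-0.4, -0.0, -0.3]
width: 0.0118
gripper_force: 0.0
clock: 6.45
position: [0.3595, -0.2264, 0.2368]
ee_rot: [0.0, 0.961, 0.277, 0.0]
contact_force: [2.1, 0.8, 0.6]
width: -0.0001
gripper_force: 0.0
pics/top0.png [(np.float64(42.94), np.float64(42.94), np.float64(0.0821), 24), (np.float64(133.66), np.float64(43.66), np.float64(0.0848), 39), (np.float64(177.79), np.float64(42.79), np.float64(0.0854), 48)]
now [(np.float64(-34.72), np.float64(10.28), np.float64(0.0828), 27), (np.float64(56.72), np.float64(11.72), np.float64(0.0823), 28), (np.float64(102.26), np.float64(12.26), np.float64(0.0837), 31)]
above.png
in.png
mid.png
now8.png
now9.png
side0.png
side0c.png
top0.png
top0c.png
topm.png
pics/now9.png
```

View pics/chk.png

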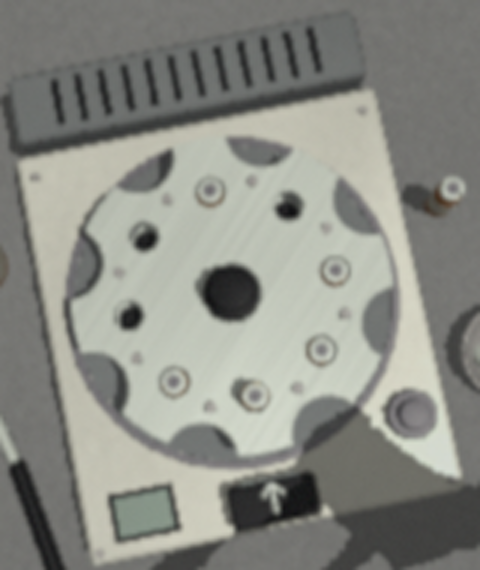

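The arm is clear. The tall vial cap is at crop (256,395), the reader arrow at (273,497), and the short vials at (210,190), (336,269), (321,350) and (174,381).

Run:
```python
from h import *
t=lambda u,v:(180+u/3-.33,95+v/3-.33)
L=[((210,190),.108),((336,269),.108),((321,350),.108),((174,381),.108),((256,395),.137),((288,206),.102),((145,237),.102),((130,316),.102)]
P=np.array([plane("top",t(*q),z) for q,z in L])
c=np.array([.597,.0422,0])
d=P-c
a=np.degrees(np.arctan2(d[:,1],d[:,0]));print(np.round(a,1),np.round(a%45,2),(a%45).mean(),np.hypot(d[:,0],d[:,1]))
# opposite pairs give axis-free direction
for i,j in((0,4),(1,7),(2,6),(3,5)):
    e=P[j]-P[i];print(i,j,np.degrees(np.arctan2(e[1],e[0]))%45,(P[i]+P[j])[:2]/2)
# reader outline: dark blob in top view
import cv2
im=cv2.imread("pics/top0.png");g=cv2.cvtColor(im,cv2.COLOR_BGR2GRAY);m=(g[245:280,245:300]<60).astype(np.uint8)
m=cv2.morphologyEx(m,cv2.MORPH_CLOSE,np.ones((5,5)))
cs,_=cv2.findContours(m,0,2);k=max(cs,key=cv2.contourArea)+[245,245];b=cv2.minAreaRect(k);print(b)
bp=cv2.boxPoints(b);w=np.array([plane("top",q,.078) for q in bp]);mm=w.mean(0)-c;print(w,np.degrees(np.arctan2(mm[1],mm[0])))
for i in range(4):
  e=w[i]-w[i-1];print(np.degrees(np.arctan2(e[1],e[0])),np.hypot(*e[:2]))
```

```text
[  10.9  -78.3 -124.2  145.9 -168.5  -33.6   55.8  101.5] [10.89 11.67 10.82 10.86 11.49 11.37 10.76 11.49] 11.168384128618676 [0.08540407 0.0856011  0.08453832 0.08439898 0.0845732  0.08481585
 0.08425598 0.08408614]
0 4 11.190261822991886 [0.59749381 0.04184452]
1 7 11.576794769066282 [0.59728249 0.04148466]
2 6 10.78980100388847 [0.59696232 0.04205491]
3 5 11.116711821843772 [0.59738611 0.04240108]
((270.4720153808594, 261.5959777832031), (13.505852699279785, 28.442787170410156), 79.69515228271484)
[[ 0.44042359  0.04947454  0.078     ]
 [ 0.45139461 -0.01897902  0.078     ]
 [ 0.41940238 -0.02396071  0.078     ]
 [ 0.40851112  0.0442184   0.078     ]] -169.98228436937018
9.352924008625482 0.03234242673481795
-80.89465936032423 0.06932714138382154
-171.14922053132057 0.03237777469200836
99.07602175122993 0.06904354281181367
```

Run:
```python
from h import *
import cv2
im=cv2.imread("pics/top0.png");g=cv2.GaussianBlur(cv2.cvtColor(im,cv2.COLOR_BGR2GRAY),(3,3),0).astype(float)
# edge points along side lines: scan rows/cols for max gradient near predicted edges
def fit(pts,z):
    w=np.array([plane("top",q,z)[:2] for q in pts],np.float32)
    for _ in range(3):
        vx,vy,x,y=cv2.fitLine(w,cv2.DIST_HUBER,0,.001,.001).ravel();r=(w[:,0]-x)*vy-(w[:,1]-y)*vx
        w=w[abs(r)<.0025]
    return np.degrees(np.arctan2(vy,vx))%180,len(w),r.std(),(x,y)
def sub(v):
    d=abs(np.diff(v));i=int(d.argmax());s=slice(max(i-1,0),i+2);return (np.arange(len(d))[s]*d[s]).sum()/d[s].sum()+.5
T=lambda u,v:np.array((180+u/3,95+v/3))
def hscan(a,b):
    out=[]
    for y in range(int(a[1]),int(b[1])):
        x0=int(a[0]+(y-a[1])/(b[1]-a[1])*(b[0]-a[0])); out.append((x0-5+sub(g[y,x0-5:x0+6]),y))
    return out
def vscan(a,b):
    out=[]
    for x in range(int(a[0]),int(b[0])):
        y0=int(a[1]+(x-a[0])/(b[0]-a[0])*(b[1]-a[1])); out.append((x,y0-5+sub(g[y0-5:y0+6,x])))
    return out
print("left",fit(hscan(T(20,170),T(90,545)),.05))
print("right",fit(hscan(T(375,100),T(460,480)),.05))
print("boxfront/back top",fit(vscan(T(20,73),T(350,15)),.085))
print("front",fit(vscan(T(225,540),T(455,487)),.05))
```

```text
left (np.float32(10.480849), 125, np.float32(0.00043715813), (np.float32(0.5667814), np.float32(0.19718373)))
right (np.float32(10.453078), 127, np.float32(0.0005130669), (np.float32(0.6269067), np.float32(-0.11300526)))
boxfront/back top (np.float32(100.57464), 39, np.float32(0.0004923893), (np.float32(0.8251897), np.float32(0.021210225)))
front (np.float32(99.0182), 70, np.float32(0.00096572016), (np.float32(0.41922534), np.float32(-0.048854616)))
```

The housing yaw is 10.47° and the carousel phase about 11.1°, so the vial is within about 1 mm of the read line. That is good enough to leave alone. Next is the key at (0.4998, -0.105).

Run:
```python
from rig import get_state,imaging
for _ in range(3):
  imaging.get_image("top");p=get_state()["position"];print(p,(.4998-p[0])/.2,(-.105-p[1])/.2)
```

```text
[ 0.36242697 -0.23079059  0.23691098] 0.6868651539647066 0.6289529352231729
[ 0.36225217 -0.22808644  0.23653436] 0.6877391510626665 0.6154322196042943
[ 0.36209983 -0.22634935  0.23627917] 0.6885008342214333 0.606746753347676
```

```bash
python3 -m inch '[{"claw":-1,"travel":[0.2,0.18,0],"turn":0},{"claw":-1,"travel":[0.4,0.36,0],"turn":0},{"claw":-1,"travel":[0.58,0.52,0],"turn":0},{"claw":-1,"travel":[0.688,0.617,0],"turn":0},{"claw":-1,"travel":[0.688,0.617,0],"turn":0}]'
python3 -m inch '[{"claw":-1,"travel":[0,0,-0.2],"turn":0},{"claw":-1,"travel":[0,0,-0.4],"turn":0},{"claw":-1,"travel":[0,0,-0.55],"turn":0},{"claw":-1,"travel":[0,0,-0.65],"turn":0},{"claw":-1,"travel":[0,0,-0.65],"turn":0}]'
python3 - <<'E'
from rig import get_state,imaging
import cv2
b=imaging.get_image("side")[160:320,190:350,::-1];cv2.imwrite("pics/key.png",cv2.resize(b,None,fx=3,fy=3,interpolation=2))
for _ in range(3):
  imaging.get_image("top");s=get_state();print(s["position"],s["contact_force"])
E
```

```text
clock: 7.15
position: [0.5026, -0.0977, 0.236]
ee_rot: [-0.001, 0.96, 0.28, 0.001]
contact_force: [-0.0, -0.4, -0.9]
width: 0.0001
gripper_force: 0.0
clock: 7.65
position: [0.4967, -0.1005, 0.1037]
ee_rot: [-0.002, 0.961, 0.278, -0.003]
contact_force: [-0.3, 0.8, 1.0]
width: -0.0
gripper_force: 0.0
[ 0.49944644 -0.10169891  0.10666586] [-0.21355126 -0.85500263  0.58870515]
[ 0.5001866  -0.10204682  0.10739662] [-1.1291213  -0.66476518 -0.1703229 ]
[ 0.5005212  -0.10224853  0.10776337] [ 0.33789731 -0.70555002  0.47142674]
```

View pics/key.png

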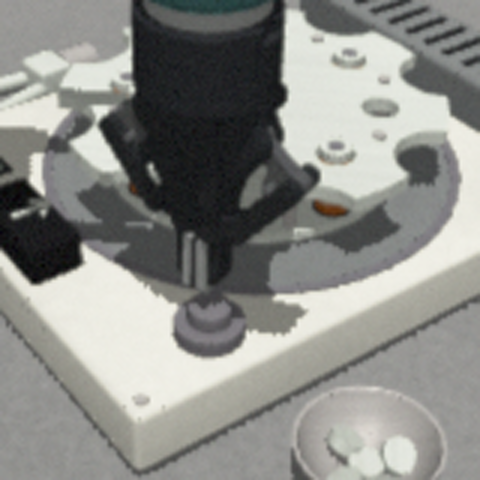

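The side crop shows the closed tips at (203,275), just above the key top at (210,310). I'll now press in small steps.

```bash
python3 -m inch '[{"claw":-1,"travel":[0,-0.01,-0.04],"turn":0},{"claw":-1,"travel":[0,-0.01,-0.07],"turn":0},{"claw":-1,"travel":[0,-0.01,-0.085],"turn":0},{"claw":-1,"travel":[0,-0.01,-0.095],"turn":0},{"claw":-1,"travel":[0,-0.01,-0.1],"turn":0}]'
python3 -m inch '[{"claw":-1,"travel":[0,0,-0.005],"turn":0},{"claw":-1,"travel":[0,0,-0.01],"turn":0},{"claw":-1,"travel":[0,0,-0.01],"turn":0}]'
```

```text
clock: 8.35
position: [0.4996, -0.1043, 0.0863]
ee_rot: [0.0, 0.961, 0.277, -0.0]
contact_force: [-0.8, 0.0, 3.6]
width: -0.0001
gripper_force: 1.6
clock: 8.65
position: [0.4996, -0.1043, 0.085]
ee_rot: [0.0, 0.961, 0.277, 0.0]
contact_force: [-2.4, -0.1, 7.5]
width: 0.0
gripper_force: 3.5
```

```bash
python3 -m inch '[{"claw":-1,"travel":[0,0,-0.005],"turn":0},{"claw":-1,"travel":[0,0,-0.008],"turn":0},{"claw":-1,"travel":[0,0,-0.008],"turn":0}]'
```

```text
clock: 8.95
position: [0.4997, -0.1043, 0.0848]
ee_rot: [0.0, 0.961, 0.277, 0.0]
contact_force: [-4.3, 1.1, 17.1]
width: 0.0001
gripper_force: 8.5
```

Force is 17 N with no further travel, so the key is on its stop. Now I'll release it and retreat.

```bash
python3 -m inch '[{"claw":-1,"travel":[0,0,0.04],"turn":0},{"claw":-1,"travel":[0,0,0.15],"turn":0},{"claw":-1,"travel":[0,0,0.35],"turn":0},{"claw":-1,"travel":[0,0,0.55],"turn":0},{"claw":-1,"travel":[0,0,0.75],"turn":0}]'
python3 -m inch '[{"claw":-1,"travel":[-0.2,-0.2,0],"turn":0},{"claw":-1,"travel":[-0.4,-0.4,0],"turn":0},{"claw":-1,"travel":[-0.6,-0.6,0],"turn":0},{"claw":-1,"travel":[-0.7,-0.7,0],"turn":0},{"claw":-1,"travel":[-0.7,-0.7,0],"turn":0}]'
python3 ang.py pics/now9.png
python3 - <<'E'
from h import *
import cv2
a=cv2.imread("pics/now9.png");b=imaging.get_image("top")[:,:,::-1]
d=(cv2.absdiff(a,b.copy()).max(2)>40)
print("changed px carousel",d[140:250,200:315].sum(),"right side things",d[140:230,325:380].sum(),"left",d[165:300,150:205].sum())
E
```

```text
clock: 9.45
position: [0.4993, -0.1038, 0.2338]
ee_rot: [-0.0, 0.961, 0.277, -0.0]
contact_force: [0.9, 0.1, 0.4]
width: -0.0002
gripper_force: 0.0
clock: 9.95
position: [0.356, -0.2475, 0.2326]
ee_rot: [0.001, 0.962, 0.273, -0.001]
contact_force: [0.2, 0.3, 0.4]
width: 0.0003
gripper_force: 0.0
pics/now9.png [(np.float64(-34.72), np.float64(10.28), np.float64(0.0828), 27), (np.float64(56.72), np.float64(11.72), np.float64(0.0823), 28), (np.float64(102.26), np.float64(12.26), np.float64(0.0837), 31)]
now [(np.float64(-34.73), np.float64(10.27), np.float64(0.0828), 27), (np.float64(56.71), np.float64(11.71), np.float64(0.0823), 28), (np.float64(102.25), np.float64(12.25), np.float64(0.0837), 31)]
changed px carousel 234 right side things 0 left 19
```

```bash
python3 -c "
from rig import ticket
print(ticket.sign_off())"
```

```text
the job is handed in; nothing more can be done
None
```

The job is handed in: the tall vial measures about 1 mm off the reader's centre line, and the scan key was pressed to its stop and released. The arm is clear, the carousel has not moved since, and nothing round the sampler shows as shifted in the top view.

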